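# Zero the portion scale against the bench stop and load the check weight

### The arm

A 7-joint arm with a two-finger parallel gripper is mounted at the origin on the work surface; the furniture and walls round the work are solid. World frame = base frame: x ahead of the robot, y to its left, z up, the work surface at z = 0. Lengths are in m, angles in rad, forces in N, time in s.
With the tool pointing down it reaches from about 0.425 to 0.925 m from the base axis. Payload 6.8 kg.
Tool frame: the origin (TCP) lies at the very end of the fingers, on their centre line; the grasp point (between the pads) lies 19 mm behind it; z points along the fingers, y is the line along which they close (so a half turn about z gives the same grasp; the last joint's range is limited). The gripper opens to 85 mm and grips with 20 to 120 N. Pads are 22 mm wide; open, the fingers measure 114 mm over their backs; the gripper's body (76 mm by 85 mm) begins 54 mm behind the grasp point. The pads swing forward as they close: fully open they stand 13 mm farther back than shut.
Start: joints at [1.181, 0.477, 0.022, 1.555, -0.011, 1.109, -0.083], TCP at [0.188, -0.648, 0.231] pointing down, gripper open.
Joint ranges: [-2.96, 2.96], [-0.34, 2.1], [-1.41, 1.46], [0.24, 2.44], [-1.37, 4.51], [0.17, 1.92], [-2.96, 2.96]. Speed limits (rad/s): [2.39, 2.39, 3.14, 3.14, 3.14, 3.14, 3.14].

### API

Orientations are given as a unit quaternion [w, x, y, z].
In Python, from station import bot gives the robot as it stands. The module is installed in compiled form; this text tells all that it offers.
- The arm moves only by the shell command python3 -m jog 'ROWS' [OPENING] [FORCE]. ROWS is JSON, a list of rows, each a list of 4 numbers: the shift along the tool's x, y, z in cm, then the turn about the tool's z in rad. In form: [[x, y, z, spin], ...]. A call has 1 to 20 rows; each row is the pose to reach, as a shift and turn from the pose commanded when the call began, along the tool's axes at that moment; what a row does not reach only later rows make up. A row lasts 1/12 s, in which the tool goes at most 41.7 mm and 7.16 degrees, less where a joint would pass 70% of its speed; a pose out of reach is approached as far as the arm can. A call with a gripper value outside its range is refused whole. OPENING is the closure, from -1 (fully open) to 1 (shut), set as the call begins (- or left out, the last holds). The fingers move at their own pace and stop on an object; FORCE is the grip in N (left out, the last holds). Time passes only in rows, so rows that repeat a pose let the fingers close. It gives the time, the measured TCP pose, the force, the opening and the grip force at its end, in the units of the state.
- bot.get_obs(): the state, without advancing time (a new reading comes with each control period).
- bot.read_camera(name): name is "scene" or "top" or "wrist"; returns a dict with "pixels" (480x640x3 uint8, red, green, blue), "depth" (480x640 float32, m along the optical axis (not along the pixel's ray), 0 where there is no reading), "fovy" (degrees; the focal length in pixels is half the picture's height over the tangent of half this angle, whatever the lens; pixels are square), "cx", "cy" (the principal point, pixels), "pose" (4x4, takes a point from camera to world coordinates). Camera axes: x right, y down, z forward; pixel columns grow to the right and rows downward; lengths in m; the calibration is good to about 2 mm. A picture is of the moment at which its call begins.
- bot.hand_in(): hands the job in; it is judged then, once.
The state is a dict: "t": time; "q": joint angles; "joint_vel": joint speeds; "joint_torque": joint torques, N m; "eef_pos": TCP position; "tool_rot": TCP orientation; "contact_force": force on the tool from outside, world axes, zero at the start; "torque": the same for the moment, N m; "gripper_width": opening from 0.0 (shut) to 1.0 (fully open); "grasp_force": force on a finger pad.
Only numpy, scipy, OpenCV 4.12 (cv2) and the standard library are available. Lean on these libraries where they do the work, as an engineer would, in place of code of your own. Each camera call takes 0.05 s, during which the arm holds its last target. There are 200 camera calls.

### The job

Check the portion scale: its feet slide easily, so first push it back until its whole back edge lies flush against the wooden bench stop, then press the round key on its sloping front panel fully down for a second, with nothing on the pan, so that it zeroes. Let the key up, then set the largest of the three brass weights upright in the middle of the pan, gently, and let go. Leave the scale flush against the stop and the other things where they are.

Things in the scene. Friction and masses are not known exactly. Their poses are not given: they have to be found in the camera images.
- bench_stop: plain waxed wooden batten (slippery, friction about 0.2) screwed to the table, 260 mm long (along its y), 32 mm deep (x), 34 mm high, fixed. Origin at table height in the middle of the front face, which is the long face towards the scale; +x points into the wood, away from the scale, square to that face; z up
- scale: white digital portion scale, loose, about 0.5 kg, 170 mm deep (x), 190 mm wide (y), case 67 mm high, on four slippery plastic feet (friction about 0.15; 1 N slides it). Origin at table height under its middle; +x to its back, z up. Back: upright face at x = +85 mm. Front, to the robot's left: upright lip at x = -85 mm, 6 to 26 mm above the table, then a panel rising to the back at 50 degrees
- front_lip (a point): middle of the scale's front lip, x = -85 mm, y = 0, 15 mm above the table in the scale's frame: a good place to push. Axes as the scale's
- back_left (a point): point on the scale's back face near its +y end: x = +85, y = +85 mm, 17 mm above the table in the scale's frame
- back_right (a point): point on the scale's back face near its -y end: x = +85, y = -85 mm, 17 mm above the table in the scale's frame
- key_face (a point): centre of the outer face of the round white key, 24 mm in diameter, 7 mm proud of the sloping panel, left of the display as one faces it; in the scale's frame x = -71, y = +50, z = 50 mm. Its z axis points straight out of the panel, forward and up, 50 degrees off the vertical; press along -z. The pan stands out over it, so it can be reached only with the tool leaning
- zero_key (a joint): travel of the key: 0 up, 0.005 m fully down. Spring key: starts to move at 4 N, fully down at 10 N, springs back when released. Its face is glossy: if the scale is not braced it slides away before the key goes down
- pan_top (a point): centre of the flat top of the steel pan, 154 mm (x) by 176 mm (y), 7 mm thick, its top 95 mm above the table, over the scale's middle; its front edge, at x = -77 mm in the scale's frame, overhangs the panel. Axes as the scale's
- pan (a joint): how far the pan has sunk: 0 empty, to 0.010 m at its stop; sprung at 0.8 N per mm, so the largest weight sinks it 2.5 mm
- large_weight: largest brass weight, 0.2 kg, 34 mm in diameter, 50 mm high; its knob, 18 mm in diameter, from 37 to 50 mm above its underside, is the place to grip. Origin at the centre of its underside, z up
- middle_weight: middle brass weight, same shape, 28 mm in diameter, 40 mm high; stays where it is. Origin at the centre of its underside
- small_weight: small brass weight, same shape, 23 mm in diameter, 32 mm high; stays where it is. Origin at the centre of its underside
- saffron_jar: small glass screw jar, 49 mm in diameter, 76 mm high, a bystander. Origin at the centre of its underside
- gummed_tape: roll of brown gummed tape lying flat, 75 mm in diameter, 19 mm high, a bystander. Origin at the centre of its underside
There are look-alikes about, which are no part of the job. What is shaped like the large_weight but green or purple is not meant.

How it is judged:
On the way, in this order (a step that is already met when the one before it is completed fails the run):
1. the scale's whole back lies flush against the bench stop (both ends of its back within 5 mm of the stop's face), key not yet down (x of back_left in the frame of bench_stop between -0.005 and 0.005 m and x of back_right in the frame of bench_stop between -0.005 and 0.005 m and value of joint zero_key below 0.001 m), for 0.2 s.
2. the key is held down (more than 4 of its 5 mm) for half a second with the pan empty and the scale flush against the stop (value of joint zero_key above 0.004 m and value of joint pan below 0.001 m and x of each of back_left, back_right in the frame of bench_stop above -0.005 m), for 0.5 s.
At the end, for the whole second after the job is handed in: The scale stands level with both ends of its back within 6 mm of the bench stop's face, its key up; the largest weight stands upright and at rest on the pan, within 25 mm of the pan's centre, and the pan carries that weight alone (sunk 1.5 to 4 mm) (x of back_left in the frame of bench_stop between -0.006 and 0.006 m and x of back_right in the frame of bench_stop between -0.006 and 0.006 m and value of joint zero_key below 0.001 m and distance between large_weight and pan_top below 0.025 m and angle between large_weight's own z axis and vertical below 0.08 rad and value of joint pan between 0.0015 and 0.004 m and angle between scale's own z axis and vertical below 0.03 rad and linear speed of each of large_weight, scale below 0.02 m/s); the robot touches nothing.
It fails at once if one of the other weights, the jar or the tape is shifted by more than 20 mm or tipped over (distance of any of middle_weight, small_weight, saffron_jar, gummed_tape from where it was at the start of the episode above 0.02 m or angle between any of middle_weight, small_weight, saffron_jar's own z axis and vertical above 0.6 rad).
It fails at once if the pan is overloaded: struck or pressed down nearly to its stop (9 mm) (value of joint pan above 0.009 m).
It fails at once if the scale is tipped by more than 10 degrees (angle between scale's own z axis and vertical above 0.18 rad).
It also fails if it takes over 72 s, if anything falls off the work surface, if the arm or the gripper's body presses on something with over 40 N, if the wrist force passes 120 N, or if a joint passes its speed limit or range.

## Working session

There is one attempt and no reset: what is moved stays moved. The work goes in short steps, Python scripts to look and compute and a shell command to move; the robot and the scene stay as the last step left them, time stands still between calls to the robot, and variables do not carry over. Pictures are saved under pics/ and viewed, at most 10 in all, crops included, and the job is handed in when it is done.

```bash
mkdir -p pics; cat > h.py <<'E'
import numpy as np, cv2
from station import bot
from scipy.spatial.transform import Rotation as R
def cloud(c):
    f=240/np.tan(np.radians(c["fovy"])/2); d=c["depth"]; v,u=np.mgrid[:480,:640]
    p=np.stack([(u-c["cx"])/f*d,(v-c["cy"])/f*d,d],-1)
    P=np.array(c["pose"]); w=p@P[:3,:3].T+P[:3,3]; w[d==0]=np.nan
    return w
def st():
    o=bot.get_obs(); q=o["tool_rot"]; return o,R.from_quat([q[1],q[2],q[3],q[0]]).as_matrix()
E
python3 - <<'E'
from h import *
o,M=st(); print(o); print(M.round(3))
for n in("scene","top"):
    c=bot.read_camera(n); cv2.imwrite(f"pics/{n}0.png",c["pixels"][...,::-1]); np.savez(f"{n}0.npz",w=cloud(c),px=c["pixels"]); print(n,c["fovy"],np.array(c["pose"]).round(3))
E
```

```text
{'t': 0.0, 'q': array([ 1.18093705,  0.47778004,  0.0223535 ,  1.55642169, -0.01152246,
        1.10928588, -0.0831444 ]), 'joint_vel': array([ 0.00090117,  0.00037794,  0.00024147, -0.00074642,  0.00093743,
        0.00115887, -0.00128593]), 'joint_torque': array([-2.93574494e-04, -5.96452475e+01,  1.60752553e+00, -2.81201220e+01,
        1.23534122e-02,  9.31507180e-03,  6.46067818e-06]), 'eef_pos': array([ 0.18750777, -0.64783853,  0.23035199]), 'tool_rot': array([-8.64564971e-04,  9.90095620e-01,  1.40391889e-01, -1.81480815e-04]), 'contact_force': array([ 0.58447639, -0.89517613, -0.86385347]), 'torque': array([ 0.00511772,  0.04452226, -0.00149083]), 'grasp_force': 0.0, 'gripper_width': 1.0011568426591027}
[[ 0.961  0.278 -0.001]
 [ 0.278 -0.961  0.002]
 [-0.    -0.002 -1.   ]]
scene 48.68677064828943 [[-0.891 -0.248  0.381  0.019]
 [-0.454  0.48  -0.751  0.96 ]
 [ 0.003 -0.842 -0.54   0.795]
 [ 0.     0.     0.     1.   ]]
top 45.7688359354928 [[ 0.012 -0.987  0.16   0.33 ]
 [-1.    -0.014 -0.015  0.002]
 [ 0.018 -0.159 -0.987  1.379]
 [ 0.     0.     0.     1.   ]]
```

View pics/scene0.png

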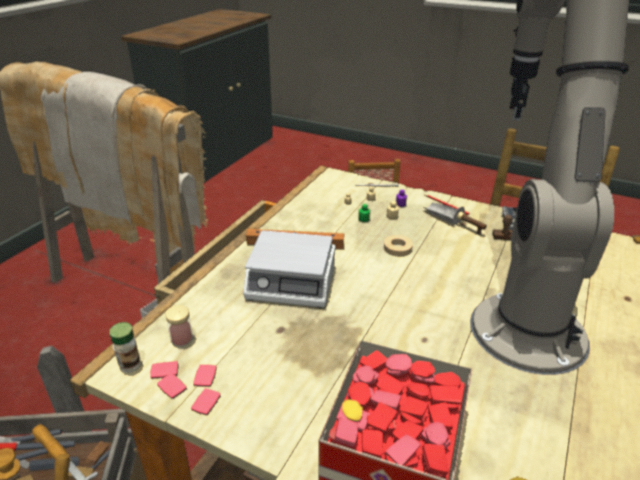

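View pics/top0.png

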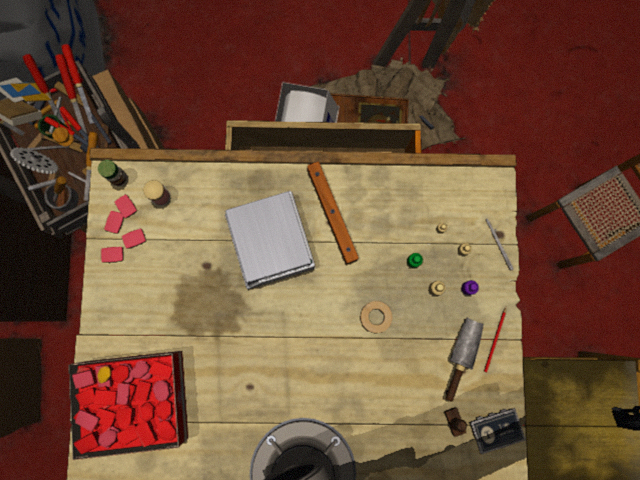

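Scene: scale at (292,268), with its front panel and key (263,283) facing the left of the robot. Top: scale at (270,238), stop at (333,213), tape (376,317). Large-weight candidates in top: brass (437,288), (465,249) and (442,228), green (415,260), purple (471,288). Only brass qualifies, and (437,288) looks largest. I'll measure and confirm with a crop.

```bash
python3 - <<'E'
from h import *
D=np.load("top0.npz"); w=D["w"]; px=D["px"]
def rect(m,name):
    p=w[m][:,:2].astype(np.float32)
    r=cv2.minAreaRect(p); print(name,len(p),"c",np.round(r[0],4),"size",np.round(r[1],4),"ang",round(r[2],2), "z",np.nanmedian(w[m][:,2]).round(4)); print(cv2.boxPoints(r).round(4).tolist())
v,u=np.mgrid[:480,:640]
z=w[...,2]
print("table z",np.nanmedian(z[300:330,200:300]))
box=lambda a,b,c,d:(u>a)&(u<b)&(v>c)&(v<d)
rect(box(215,325,180,300)&(z>.085)&(z<.105),"pan")
rect(box(300,365,155,270)&(z>.026)&(z<.042)&(px[...,0]>px[...,2]+50.),"stop")
for n,(a,b) in dict(w1=(437,288),w2=(465,249),w3=(442,228),green=(415,260),purple=(471,288),tape=(376,317)).items():
    m=(abs(u-a)<20)&(abs(v-b)<20)&(z>.008); q=w[m]; print(n,m.sum(),np.round(q.mean(0),4),"max z",q[:,2].max().round(4),"ext",np.ptp(q[:,:2],axis=0).round(3))
cv2.imwrite("pics/crop.png",cv2.resize(px[210:310,390:500,::-1],None,fx=5,fy=5,interpolation=2))
E
```

```text
table z -0.0008155921612971184
pan 5087 c [0.5367 0.0856] size [0.1767 0.1543] ang 18.08 z 0.0943
[[0.42879998683929443, 0.1315000057220459], [0.4765999913215637, -0.01510000042617321], [0.644599974155426, 0.03970000147819519], [0.5967000126838684, 0.18629999458789825]]
stop 1351 c [ 0.6093 -0.0655] size [0.2582 0.0331] ang 22.54 z 0.0334
[[0.4837000072002411, -0.09969999641180038], [0.49639999866485596, -0.13030000030994415], [0.7347999811172485, -0.031300000846385956], [0.722100019454956, -0.0007999999797903001]]
w1 192 [ 0.4271 -0.3145  0.0349] max z 0.0568 ext [0.045 0.06 ]
w2 126 [ 0.5225 -0.3851  0.0284] max z 0.0467 ext [0.075 0.059]
w3 87 [ 0.5735 -0.3355  0.0219] max z 0.037 ext [0.079 0.055]
green 184 [ 0.4933 -0.2628  0.0347] max z 0.0563 ext [0.037 0.059]
purple 194 [ 0.4293 -0.3937  0.035 ] max z 0.0557 ext [0.031 0.054]
tape 591 [ 0.3583 -0.1718  0.0187] max z 0.0281 ext [0.073 0.075]
```

View pics/crop.png

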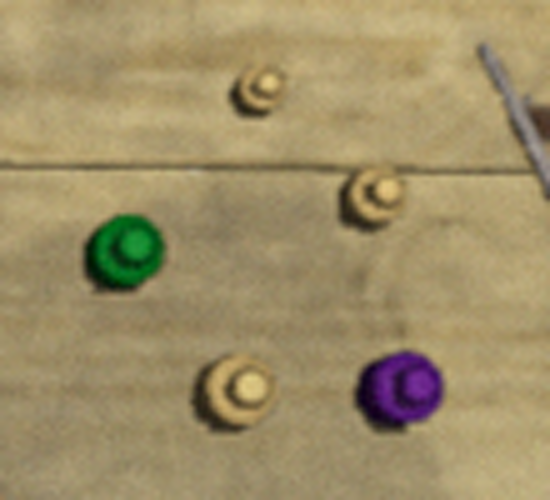

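The crop shows three brass weights: (437,288), (465,249) and (442,228). The first measures widest and tallest (about 50 mm), so it is the large_weight. Green and purple are excluded. The jog has no tilt axis, so I'll test in free space how the arm behaves at the limit of its reach.

```bash
python3 -m jog '[[0,4,-2,0],[0,8,-4,0],[0,12,-6,0],[0,16,-8,0],[0,20,-10,0],[0,24,-12,0],[0,28,-14,0],[0,32,-16,0],[0,36,-18,0],[0,36,-18,0]]' 1 ; python3 -c "
from h import *
o,M=st();print(o['q'].round(3));print(M.round(3))"
```

```text
t: 0.93
eef_pos: [0.2797, -0.8759, 0.3376]
tool_rot: [-0.006, 0.985, 0.172, -0.016]
contact_force: [1.9, 0.3, -1.0]
gripper_width: 0.0
grasp_force: 0.0
[ 1.268  1.024 -0.477  0.349  0.442  1.821 -0.113]
[[ 0.941  0.338 -0.033]
 [ 0.338 -0.941  0.006]
 [-0.029 -0.016 -0.999]]
```

```bash
python3 -m jog '[[0,10,0,0],[0,20,0,0],[0,30,0,0],[0,40,0,0],[0,40,0,0],[0,40,0,0]]' ; python3 -c "
from h import *
o,M=st();print(o['q'].round(3));print(M.round(3))"
```

```text
t: 1.43
eef_pos: [0.2971, -0.9, 0.3017]
tool_rot: [0.007, 0.985, 0.17, -0.017]
contact_force: [1.0, 0.5, -0.2]
gripper_width: -0.001
grasp_force: 0.0
[ 1.319  1.174 -1.41   0.241  1.357  1.915 -0.15 ]
[[ 0.942  0.335 -0.031]
 [ 0.334 -0.942 -0.02 ]
 [-0.036  0.008 -0.999]]
```

```bash
python3 -m jog '[[0,30,-20,0],[0,40,-40,0],[0,40,-40,0],[0,40,-40,0],[0,40,-40,0],[0,40,-40,0],[0,40,-40,0],[0,40,-40,0]]' ; python3 -c "
from h import *
o,M=st();print(o['q'].round(3));print(M.round(3))"
```

```text
t: 2.1
eef_pos: [0.2986, -0.8667, 0.4043]
tool_rot: [0.023, 0.985, 0.173, -0.01]
contact_force: [-0.2, -0.5, 0.4]
gripper_width: 0.004
grasp_force: 0.0
[ 1.262  1.013 -0.806  0.243  0.756  1.915 -0.136]
[[ 0.94   0.342 -0.011]
 [ 0.341 -0.939 -0.049]
 [-0.027  0.042 -0.999]]
```

```bash
python3 -m jog '[[0,40,-40,0],[0,80,-80,0],[0,80,-80,0],[0,80,-80,0],[0,80,-80,0],[0,80,-80,0],[0,80,-80,0],[0,80,-80,0],[0,80,-80,0],[0,80,-80,0]]' ; python3 -c "
from h import *
o,M=st();print(o['q'].round(3));print(M.round(3))"
```

```text
t: 2.93
eef_pos: [0.287, -0.8455, 0.4678]
tool_rot: [0.03, 0.985, 0.171, -0.007]
contact_force: [-0.5, -0.5, -1.0]
gripper_width: 0.001
grasp_force: 0.0
[ 1.09   0.97   0.661  0.244 -0.559  1.915  0.034]
[[ 0.941  0.337 -0.004]
 [ 0.336 -0.94  -0.062]
 [-0.024  0.057 -0.998]]
```

```bash
python3 -m jog '[[0,-4,4,0],[0,-8,8,0],[0,-12,12,0],[0,-12,12,0],[0,-12,12,0]]' ; python3 -c "
from h import *
o,M=st();print(o['q'].round(3));print(M.round(3))"
```

```text
t: 3.35
eef_pos: [0.2501, -0.7503, 0.3541]
tool_rot: [0.032, 0.985, 0.17, -0.006]
contact_force: [0.6, -0.9, 1.1]
gripper_width: 0.005
grasp_force: 0.0
[ 0.785  0.666  0.723  1.144 -0.413  1.41   0.205]
[[ 0.942  0.336 -0.001]
 [ 0.335 -0.94  -0.065]
 [-0.023  0.06  -0.998]]
```

```bash
python3 -m jog '[[0,0,-8,0],[0,0,-16,0],[0,0,-24,0],[0,0,-32,0],[0,0,-80,0],[0,0,-80,0],[0,0,-80,0],[0,0,-80,0],[0,0,-80,0],[0,0,-80,0],[0,0,-80,0],[0,0,-80,0]]' ; python3 -c "
from h import *
o,M=st();print(o['q'].round(3));print(M.round(3))"
```

```text
t: 4.35
eef_pos: [0.2481, -0.6216, 0.7732]
tool_rot: [0.159, 0.974, 0.162, 0.024]
contact_force: [4.9, -0.1, 2.0]
gripper_width: -0.0
grasp_force: 0.0
[ 0.686  0.421  0.955  0.605 -0.459  1.913  0.066]
[[ 0.946  0.309  0.099]
 [ 0.324 -0.897 -0.301]
 [-0.004  0.317 -0.949]]
```

The lean persists once the arm is pushed past its reach. It is now 18.5° towards azimuth −72°, which is the scale's back direction and suits both the push and the key. Next I'll carry it round to the front of the scale.

```bash
cat >> h.py <<'E'
def plan(*T):
    o,M=st(); print("t",o["t"],"at",o["eef_pos"].round(4),"q",o["q"].round(2),"toolz",M[:,2].round(3),"toolx",M[:,0].round(3))
    for t in T: print(t,"-> cm",(M.T@(np.array(t)-o["eef_pos"])*100).round(2))
E
python3 -c "
from h import *
plan((.5,-.3,.5),(.55,.05,.4),(.47,.30,.25))"
```

```text
t 4.35 at [ 0.2481 -0.6216  0.7732] q [ 0.69  0.42  0.96  0.6  -0.46  1.91  0.07] toolz [ 0.099 -0.301 -0.949] toolx [ 0.946  0.324 -0.004]
(0.5, -0.3, 0.5) -> cm [ 34.36 -29.72  18.73]
(0.55, 0.05, 0.4) -> cm [ 50.47 -62.74  18.17]
(0.47, 0.3, 0.25) -> cm [ 51.07 -92.38  24.09]
```

```bash
python3 -m jog '[[34,-30,19,0],[34,-30,19,0],[34,-30,19,0],[34,-30,19,0],[34,-30,19,0],[34,-30,19,0],[34,-30,19,0],[34,-30,19,0],[34,-30,19,0],[34,-30,19,0],[34,-30,19,0],[50,-63,18,0],[50,-63,18,0],[50,-63,18,0],[50,-63,18,0],[50,-63,18,0],[50,-63,18,0],[50,-63,18,0],[50,-63,18,0],[50,-63,18,0]]'; python3 -c "
from h import *
plan((.55,.05,.4),(.47,.30,.25))"
```

```text
t: 6.02
eef_pos: [0.5289, -0.0016, 0.4171]
tool_rot: [0.159, 0.974, 0.161, 0.022]
contact_force: [1.9, -0.4, 0.7]
gripper_width: 0.002
grasp_force: 0.0
t 6.0167 at [ 0.5289 -0.0016  0.4171] q [-0.71  0.06  0.42  1.73  0.3   1.36 -1.6 ] toolz [ 0.094 -0.302 -0.949] toolx [ 0.947  0.32  -0.008]
(0.55, 0.05, 0.4) -> cm [ 3.66 -4.53  0.26]
(0.47, 0.3, 0.25) -> cm [  4.2  -34.17   6.19]
```

```bash
python3 -m jog '[[4,-4,0,0.1],[4,-7,1,0.2],[4,-10,2,0.3],[4,-13,2,0.45],[4,-16,3,0.55],[4,-19,3,0.67],[4,-22,4,0.8],[4,-25,4,0.9],[4,-28,5,1.0],[4,-31,6,1.12],[4,-34,6,1.25],[4,-34,6,1.37],[4,-34,6,1.5],[4,-34,6,1.5],[4,-34,6,1.5]]' 1; python3 - <<'E'
from h import *
# scale geometry now
c=np.array([.5367,.0856]); a=np.radians(-71.9); X=np.array([np.cos(a),np.sin(a)])
lip=c-.085*X; print("lip",lip)
s=np.array([.383,-.924])
p0=lip-.06*s; print(p0)
o,M=st(); print(M.round(3))
plan((*p0,.1),(*p0,.014))
E
```

```text
t: 7.27
eef_pos: [0.4678, 0.298, 0.2505]
tool_rot: [0.1, 0.822, -0.547, 0.126]
contact_force: [0.1, 0.5, 0.3]
gripper_width: -0.001
grasp_force: 0.0
lip [0.5102925  0.16639384]
[0.4873125  0.22183384]
[[ 0.37  -0.924  0.097]
 [-0.874 -0.381 -0.302]
 [ 0.316  0.027 -0.948]]
t 7.2667 at [0.4678 0.298  0.2505] q [-1.71  0.77  1.39  1.82 -0.46  1.22 -2.95] toolz [ 0.097 -0.302 -0.948] toolx [ 0.37  -0.874  0.316]
(np.float64(0.48731250348138777), np.float64(0.22183383718836164), 0.1) -> cm [ 2.62  0.69 16.77]
(np.float64(0.48731250348138777), np.float64(0.22183383718836164), 0.014) -> cm [-0.1   0.46 24.92]
```

The last joint is at its limit, so I'll turn half a turn back to the equivalent pose.

```bash
python3 -m jog '[[0,0,0,-0.5],[0,0,0,-1],[0,0,0,-1],[0,0,0,-1],[0,0,0,-1],[0,0,0,-1],[0,0,0,-1],[0,0,0,-1],[0,0,0,-1.5],[0,0,0,-1.5],[0,0,0,-1.5],[0,0,0,-1.5],[0,0,0,-1.5],[0,0,0,-1.5]]' 1; python3 -m jog '[[0,0,0,-0.5],[0,0,0,-1],[0,0,0,-1],[0,0,0,-1],[0,0,0,-1],[0,0,0,-1],[0,0,0,-1],[0,0,0,-1],[0,0,0,-1.6],[0,0,0,-1.6],[0,0,0,-1.6],[0,0,0,-1.6],[0,0,0,-1.6],[0,0,0,-1.6]]' 1; python3 - <<'E'
from h import *
o,M=st(); print(M.round(3))
p0=(.4873,.2218); plan((*p0,.1),(*p0,.014))
E
```

```text
t: 8.43
eef_pos: [0.4684, 0.2947, 0.2506]
tool_rot: [0.16, 0.974, 0.159, 0.021]
contact_force: [-0.5, 0.1, 0.6]
gripper_width: 0.002
grasp_force: 0.0
t: 9.6
eef_pos: [0.4686, 0.2943, 0.2501]
tool_rot: [0.127, 0.563, 0.811, -0.101]
contact_force: [0.3, 0.3, -0.4]
gripper_width: 0.002
grasp_force: 0.0
[[-0.335  0.938  0.092]
 [ 0.886  0.346 -0.308]
 [-0.321 -0.021 -0.947]]
t 9.6 at [0.4686 0.2943 0.2501] q [-1.28  0.37  0.57  1.79  0.11  1.17 -0.42] toolz [ 0.092 -0.308 -0.947] toolx [-0.335  0.886 -0.321]
(0.4873, 0.2218, 0.1) -> cm [-2.25 -0.44 16.61]
(0.4873, 0.2218, 0.014) -> cm [ 0.51 -0.26 24.76]
```

```bash
python3 -m jog '[[0,0,4,0],[0,0,8,0],[0,0,12,0],[0,0,16,0],[0,0,20,0],[0,0,22,0],[0.5,-0.3,23.5,0],[0.5,-0.3,24.7,0],[0.5,-0.3,24.7,0]]' 1; python3 - <<'E'
from h import *
o,M=st(); s=np.array([.383,-.924,0]); F=np.array([.6029,-.0503,0])
print("stop x of TCP",(o["eef_pos"]-F)@s, "y",(o["eef_pos"]-F)@np.array([.924,.383,0]))
for d in(4,9,10,11,11.5,12): print(d,(M.T@s*d).round(2))
plan()
E
```

```text
t: 10.35
eef_pos: [0.4868, 0.2198, 0.0131]
tool_rot: [0.129, 0.564, 0.809, -0.103]
contact_force: [-0.9, -0.8, 0.5]
gripper_width: -0.002
grasp_force: 0.0
stop x of TCP -0.2940279742661997 y -0.0038079761078737067
4 [-3.78  0.17  1.29]
9 [-8.51  0.38  2.91]
10 [-9.46  0.42  3.24]
11 [-10.4    0.46   3.56]
11.5 [-10.87   0.49   3.72]
12 [-11.35   0.51   3.88]
t 10.35 at [0.4868 0.2198 0.0131] q [-1.09  0.68  0.48  2.01  0.02  0.64 -0.35] toolz [ 0.092 -0.312 -0.946] toolx [-0.332  0.886 -0.325]
```

```bash
python3 -m jog '[[-1.9,0.1,0.65,0],[-3.3,0.15,1.13,0],[-4.25,0.2,1.45,0],[-4.9,0.22,1.67,0],[-5.5,0.24,1.88,0],[-6.1,0.27,2.08,0],[-6.7,0.3,2.29,0],[-7.3,0.32,2.5,0],[-7.9,0.35,2.7,0],[-8.5,0.38,2.91,0],[-9,0.4,3.08,0],[-9.5,0.42,3.25,0],[-9.9,0.44,3.39,0],[-10.2,0.45,3.49,0],[-10.4,0.46,3.56,0],[-10.4,0.46,3.56,0]]' 1; python3 -m jog '[[-0.1,0,0.03,0],[-0.2,0.01,0.06,0],[-0.3,0.01,0.1,0],[-0.3,0.01,0.1,0]]'; cat > sc.py <<'E'
from h import *
import sys
c=bot.read_camera("top"); w=cloud(c); px=c["pixels"]; z=w[...,2]; v,u=np.mgrid[:480,:640]
m=(u>215)&(u<380)&(v>170)&(v<310)&(z>.087)&(z<.1)&(np.ptp(px.astype(int),axis=2)<35)&(px.mean(2)>110)
m=cv2.morphologyEx(m.astype(np.uint8),cv2.MORPH_OPEN,np.ones((5,5)))>0
r=cv2.minAreaRect(w[m][:,:2].astype(np.float32)); print("pan",m.sum(),np.round(r[0],4),np.round(r[1],4),round(r[2],2))
s=np.array([.383,-.924]); y=np.array([.924,.383]); d=np.array(r[0])-[.6029,-.0503]; print("stop frame",d@s,d@y)
cv2.imwrite(f"pics/{sys.argv[1]}.png",px[...,::-1])
o,M=st(); print("tcp stop",(o["eef_pos"][:2]-[.6029,-.0503])@s,o["contact_force"].round(1))
E
python3 sc.py push1
```

```text
t: 11.68
eef_pos: [0.5299, 0.1196, 0.0144]
tool_rot: [0.128, 0.562, 0.811, -0.102]
contact_force: [-2.0, 2.3, 1.8]
gripper_width: -0.001
grasp_force: 1.1
t: 12.02
eef_pos: [0.5315, 0.1166, 0.0145]
tool_rot: [0.129, 0.562, 0.811, -0.102]
contact_force: [-2.4, 1.9, -1.1]
gripper_width: 0.003
grasp_force: 1.4
pan 4619 [0.5678 0.0268] [0.1758 0.1537] 22.37
stop frame -0.08470077363171577 -0.002910817757260794
tcp stop -0.1816247397979181 [-1.5  1.5 -1.2]
```

```bash
python3 -m jog '[[-0.15,0,0.05,0],[-0.3,0.01,0.1,0],[-0.3,0.01,0.1,0],[-0.3,0.01,0.1,0]]'; python3 - <<'E'
from h import *
s=np.array([.3815,-.9244,0]); y=np.array([.9244,.3815,0]); z=np.array([0,0,1.])
c=np.array([.5678,.0268,0])
def S(x,yy,zz): return c+x*s+yy*y+zz*z
o,M=st()
p=-M[:,0]  # front dir of tool
n=-.766*s+.643*z
key=S(-.071,.050,.050); tip=key-.002*(.643*s+.766*z)
tcp=lambda g: tip+n*g-.011*p
print("force",o["contact_force"].round(1))
plan(o["eef_pos"]-.06*s, o["eef_pos"]-.06*s+.08*z+.05*y, tcp(.03),tcp(.004),tcp(0),tcp(-.005),tcp(-.008))
E
```

```text
t: 12.4
eef_pos: [0.5317, 0.1162, 0.0143]
tool_rot: [0.127, 0.561, 0.812, -0.101]
contact_force: [-7.6, 8.3, 3.8]
gripper_width: -0.002
grasp_force: 5.3
force [-7.6  8.3  3.8]
t 12.4 at [0.5317 0.1162 0.0143] q [-0.89  0.66  0.48  2.04  0.06  0.56 -0.18] toolz [ 0.093 -0.308 -0.947] toolx [-0.338  0.885 -0.321]
[0.5088542  0.17164305 0.01428919] -> cm [ 5.68 -0.2  -1.92]
[0.5550742  0.19071805 0.09428919] -> cm [ 3.24  4.62 -9.65]
[0.57395941 0.14367291 0.06423159] -> cm [-0.59  4.81 -5.18]
[0.58155737 0.12526256 0.04751359] -> cm [-1.94  4.91 -2.96]
[0.58272628 0.1224302  0.04494159] -> cm [-2.15  4.93 -2.62]
[0.58418743 0.11888975 0.04172659] -> cm [-2.41  4.95 -2.19]
[0.58506412 0.11676548 0.03979759] -> cm [-2.57  4.96 -1.94]
```

```bash
python3 -m jog '[[1.5,0,-0.5,0],[4,0,-1.5,0],[6,-0.2,-2,0],[5,2,-5.5,0],[3.5,4.6,-9.7,0],[3.5,4.6,-9.7,0],[1.5,4.7,-7.5,0],[-0.3,4.8,-5.3,0],[-0.3,4.8,-5.3,0]]' 1; cat > key.py <<'E'
from h import *
s=np.array([.3815,-.9244,0]); y=np.array([.9244,.3815,0]); z=np.array([0,0,1.])
c=np.array([.5678,.0268,0]); o,M=st(); p=-M[:,0]; n=-.766*s+.643*z
tip=c-.071*s+.05*y+.05*z-.002*(.643*s+.766*z)
print("F",o["contact_force"].round(1),"F.n",(o["contact_force"]@n).round(1),"gap mm",((o["eef_pos"]+.011*p-tip)@n*1e3).round(1))
plan(*[tip+n*g-.011*p for g in(.015,.004,0,-.005,-.008)])
E
python3 key.py; python3 -c "
from h import *
c=bot.read_camera('scene');cv2.imwrite('pics/key.png',cv2.resize(c['pixels'][190:330,210:370,::-1],None,fx=5,fy=4.2,interpolation=2))"
```

```text
t: 13.15
eef_pos: [0.5742, 0.1369, 0.0639]
tool_rot: [0.129, 0.564, 0.809, -0.105]
contact_force: [0.1, -0.4, 0.0]
gripper_width: 0.0
grasp_force: 0.0
F [ 0.1 -0.4  0. ] F.n -0.3 gap mm 25.0
t 13.15 at [0.5742 0.1369 0.0639] q [-0.89  0.64  0.51  1.91  0.05  0.72 -0.15] toolz [ 0.091 -0.315 -0.945] toolx [-0.33   0.886 -0.327]
[0.578433   0.13305817 0.05451178] -> cm [-0.17  0.28  1.04]
[0.58164752 0.12526918 0.04743878] -> cm [-0.74  0.34  1.99]
[0.58281644 0.12243682 0.04486678] -> cm [-0.94  0.36  2.33]
[0.58427758 0.11889636 0.04165178] -> cm [-1.2   0.38  2.76]
[0.58515427 0.11677209 0.03972278] -> cm [-1.35  0.39  3.02]
```

View pics/key.png

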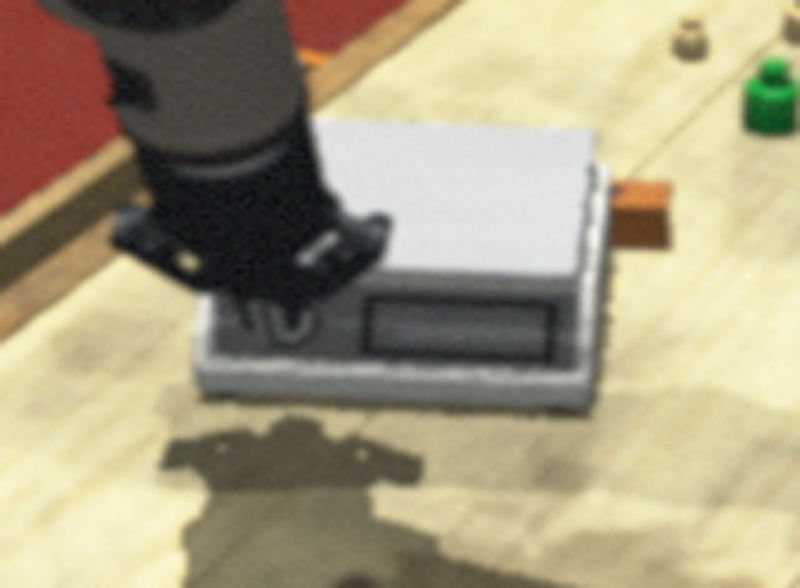

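```bash
python3 - <<'E'
from h import *
c=bot.read_camera('scene'); P=np.array(c["pose"]); f=240/np.tan(np.radians(c["fovy"])/2)
s=np.array([.3815,-.9244,0]); y=np.array([.9244,.3815,0]); z=np.array([0,0,1.]); C=np.array([.5678,.0268,0])
o,M=st()
def pr(n,w):
    q=P[:3,:3].T@(w-P[:3,3]); u=f*q[0]/q[2]+c["cx"]; v=f*q[1]/q[2]+c["cy"]; print(n,((u-210)*5).round(),((v-190)*4.2).round())
pr("tcp",o["eef_pos"]); pr("front corner",o["eef_pos"]-.011*M[:,0]); pr("grasp",o["eef_pos"]-.019*M[:,2])
for n,l in dict(key=(-.071,.05,.05),lipL=(-.085,.095,.026),lipR=(-.085,-.095,.026),panFL=(-.077,.088,.095),panFR=(-.077,-.088,.095)).items(): pr(n,C+l[0]*s+l[1]*y+l[2]*z)
pr("keyR",C-.071*s+.038*y+.05*z); pr("keyL",C-.071*s+.062*y+.05*z)
E
```

```text
tcp 269.0 331.0
front corner 273.0 314.0
grasp 263.0 311.0
key 281.0 316.0
lipL 185.0 361.0
lipR 584.0 379.0
panFL 193.0 253.0
panFR 572.0 269.0
keyR 306.0 317.0
keyL 256.0 315.0
```

```bash
python3 -m jog '[[-0.3,0,1,0],[-0.6,0,1.8,0],[-0.8,0,2.1,0],[-0.9,0,2.25,0],[-0.9,0,2.25,0]]' 1; python3 key.py;  python3 -m jog '[[-0.13,0,0.22,0],[-0.25,0,0.43,0],[-0.32,0,0.54,0],[-0.32,0,0.54,0]]'; python3 key.py
```

```text
t: 13.67
eef_pos: [0.5788, 0.129, 0.046]
tool_rot: [0.129, 0.562, 0.811, -0.102]
contact_force: [-0.4, 0.0, -0.2]
gripper_width: 0.003
grasp_force: 0.0
F [-0.4  0.  -0.2] F.n -0.0 gap mm 6.6
t 13.6667 at [0.5788 0.129  0.046 ] q [-0.87  0.66  0.49  1.92  0.05  0.68 -0.14] toolz [ 0.094 -0.31  -0.946] toolx [-0.336  0.885 -0.323]
[0.57836526 0.13304908 0.05455633] -> cm [ 0.09  0.08 -0.94]
[0.58157978 0.12526009 0.04748333] -> cm [-0.47  0.13  0.01]
[0.5827487  0.12242773 0.04491133] -> cm [-0.68  0.14  0.35]
[0.58420984 0.11888728 0.04169633] -> cm [-0.94  0.17  0.78]
[0.58508653 0.116763   0.03976733] -> cm [-1.09  0.18  1.03]
t: 14.0
eef_pos: [0.5806, 0.1253, 0.0424]
tool_rot: [0.129, 0.562, 0.811, -0.102]
contact_force: [-1.0, 1.1, 1.7]
gripper_width: -0.001
grasp_force: 0.7
F [-1.   1.1  1.7] F.n 2.2 gap mm 1.0
t 14.0 at [0.5806 0.1253 0.0424] q [-0.86  0.67  0.49  1.92  0.05  0.67 -0.13] toolz [ 0.094 -0.309 -0.946] toolx [-0.336  0.885 -0.323]
[0.57836359 0.13305144 0.05456453] -> cm [ 0.37  0.04 -1.42]
[0.5815781  0.12526245 0.04749153] -> cm [-0.2   0.08 -0.48]
[0.58274702 0.12243008 0.04491953] -> cm [-0.41  0.1  -0.13]
[0.58420817 0.11888963 0.04170453] -> cm [-0.66  0.12  0.29]
[0.58508485 0.11676536 0.03977553] -> cm [-0.82  0.13  0.55]
```

```bash
python3 -m jog '[[-0.4,0,0.1,0],[-0.55,0,0.3,0],[-0.7,0,0.45,0],[-0.85,0,0.6,0],[-0.85,0,0.6,0],[-0.85,0,0.6,0]]'; python3 key.py
```

```text
t: 14.5
eef_pos: [0.5833, 0.1201, 0.0404]
tool_rot: [0.127, 0.561, 0.812, -0.1]
contact_force: [-11.1, 10.9, 17.9]
gripper_width: -0.001
grasp_force: 11.7
F [-11.1  10.9  17.9] F.n 22.5 gap mm -4.8
t 14.5 at [0.5833 0.1201 0.0404] q [-0.84  0.67  0.49  1.92  0.04  0.66 -0.12] toolz [ 0.094 -0.305 -0.948] toolx [-0.339  0.885 -0.318]
[0.57833418 0.1330569  0.05461054] -> cm [ 0.86 -0.04 -1.79]
[0.5815487  0.1252679  0.04753754] -> cm [ 0.29  0.   -0.85]
[0.58271762 0.12243554 0.04496554] -> cm [ 0.08  0.02 -0.51]
[0.58417876 0.11889509 0.04175054] -> cm [-0.18  0.04 -0.09]
[0.58505545 0.11677082 0.03982154] -> cm [-0.34  0.05  0.17]
```

Force along the key axis is 22 N after about 5 mm of travel, so the key is fully down. I'll hold it for a second, then release.

```bash
python3 -m jog '[[0,0,0,0],[0,0,0,0],[0,0,0,0],[0,0,0,0],[0,0,0,0],[0,0,0,0],[0,0,0,0],[0,0,0,0],[0,0,0,0],[0,0,0,0],[0,0,0,0],[0,0,0,0],[0,0,0,0]]'; python3 key.py | head -1; python3 -m jog '[[0.3,0,-0.5,0],[0.6,0,-1,0],[1,0,-1.8,0],[2,0,-3.5,0],[4,0,-6,0],[5,0,-9,0],[5,0,-13,0],[5,0,-17,0],[5,0,-20,0],[5,0,-20,0]]'; python3 sc.py rel; python3 -c "
from h import *
o,M=st();print(M.round(3));plan()"
```

```text
t: 15.58
eef_pos: [0.5833, 0.1201, 0.0404]
tool_rot: [0.127, 0.561, 0.812, -0.1]
contact_force: [-11.1, 12.0, 18.0]
gripper_width: -0.001
grasp_force: 11.6
F [-11.1  12.   18. ] F.n 23.3 gap mm -4.8
t: 16.42
eef_pos: [0.5509, 0.2252, 0.2185]
tool_rot: [0.13, 0.562, 0.811, -0.097]
contact_force: [2.2, 0.3, -0.1]
gripper_width: -0.0
grasp_force: 0.0
pan 4640 [0.5683 0.0264] [0.1762 0.154 ] 22.25
stop frame -0.08415950504460334 -0.0026303003430485643
tcp stop -0.273323711221503 [ 0.8  0.1 -1. ]
[[-0.336  0.937  0.099]
 [ 0.886  0.35  -0.306]
 [-0.321 -0.015 -0.947]]
t 16.4667 at [0.5499 0.2235 0.2157] q [-1.08  0.45  0.56  1.78  0.1   1.06 -0.25] toolz [ 0.099 -0.306 -0.947] toolx [-0.336  0.886 -0.321]
```

```bash
python3 - <<'E'
from h import *
D=np.load("top0.npz"); w=D["w"]; v,u=np.mgrid[:480,:640]; z=w[...,2]
for lo in(.042,.045):
    m=(abs(u-439)<12)&(abs(v-286)<12)&(z>lo); q=w[m]; print(m.sum(),q.mean(0).round(4),np.round([(q[:,:2].max(0)+q[:,:2].min(0))/2],4), q[:,2].max())
c=bot.read_camera("scene"); W=cloud(c); 
m=(np.hypot(W[...,0]-.427,W[...,1]+.3145)<.03)&(W[...,2]>.006); q=W[m]; print(m.sum(),q.mean(0).round(4))
m&=W[...,2]>.04; q=W[m]; print("knob",m.sum(),q.mean(0).round(4))
plan((.427,-.3145,.20),(.427,-.3145,.10),(.427,-.3145,.042))
E
```

```text
51 [ 0.428  -0.3173  0.0489] [[ 0.4277 -0.3168]] 0.05682891733897866
47 [ 0.4284 -0.3174  0.0493] [[ 0.4277 -0.3168]] 0.05682891733897866
174 [ 0.4235 -0.3063  0.029 ]
knob 30 [ 0.4246 -0.3108  0.049 ]
t 16.5167 at [0.5487 0.222  0.2136] q [-1.08  0.45  0.56  1.78  0.1   1.06 -0.25] toolz [ 0.096 -0.308 -0.946] toolx [-0.336  0.885 -0.322]
(0.427, -0.3145, 0.2) -> cm [-42.97 -30.08  16.65]
(0.427, -0.3145, 0.1) -> cm [-39.75 -29.9   26.12]
(0.427, -0.3145, 0.042) -> cm [-37.88 -29.79  31.61]
```

```bash
python3 -m jog '[[-3,-2,1,0],[-6,-4,2,0],[-9,-6,3,0],[-12,-8.5,4.5,0],[-15,-10.5,6,0],[-18,-12.5,7,0],[-21,-14.5,8,0],[-24,-17,9.5,0],[-27,-19,10.5,0],[-30,-21,11.5,0],[-33,-23,13,0],[-36,-25,14,0],[-39,-27.5,15,0],[-43,-30,16.5,0],[-43,-30,16.5,0],[-43,-30,16.5,0],[-43,-30,16.5,0]]' 0; python3 - <<'E'
from h import *
c=bot.read_camera("wrist"); cv2.imwrite("pics/wrist1.png",c["pixels"][...,::-1]); w=cloud(c); px=c["pixels"].astype(int)
z=w[...,2]; m=(np.hypot(w[...,0]-.427,w[...,1]+.3155)<.03)&(z>.043)&(z<.06); q=w[m]; print(m.sum(), q.mean(0).round(4) if len(q) else 0)
m=(np.hypot(w[...,0]-.427,w[...,1]+.3155)<.03)&(z>.03)&(z<.06); q=w[m]; print(m.sum(), q.mean(0).round(4), q.min(0).round(4),q.max(0).round(4))
plan((.427,-.3155,.08),(.427,-.3155,.042))
E
```

```text
t: 17.93
eef_pos: [0.4252, -0.3149, 0.2003]
tool_rot: [0.127, 0.563, 0.81, -0.103]
contact_force: [0.7, 0.3, -0.2]
gripper_width: 0.498
grasp_force: 0.0
495 [ 0.426  -0.3149  0.0484]
1382 [ 0.4252 -0.3127  0.0386] [ 0.4097 -0.333   0.0301] [ 0.4432 -0.2991  0.0513]
t 17.9833 at [ 0.4261 -0.3137  0.2004] q [-0.36  0.2   0.82  2.16  0.17  0.63  0.67] toolz [ 0.092 -0.309 -0.947] toolx [-0.336  0.885 -0.322]
(0.427, -0.3155, 0.08) -> cm [ 3.69  0.29 11.46]
(0.427, -0.3155, 0.042) -> cm [ 4.91  0.38 15.05]
```

View pics/wrist1.png

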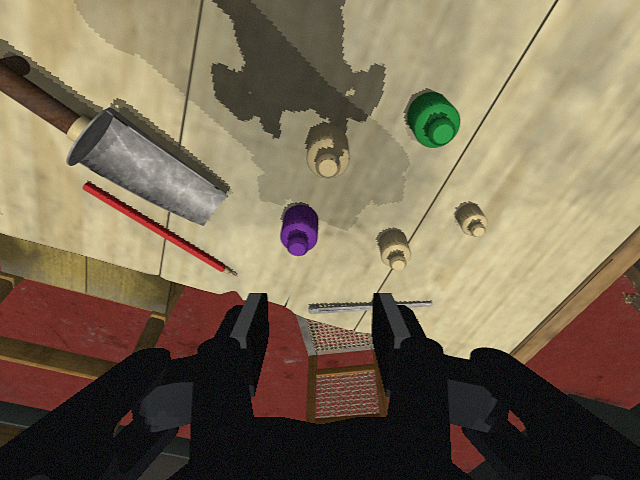

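The wrist view shows the brass large weight at (327,150), with its knob at (328,165) in line with the gap between the fingers. Purple (300,230) and green (433,120) are clear of the descent. Descending now.

```bash
python3 -m jog '[[1.2,0.1,3.8,0],[2.4,0.15,7.6,0],[3.65,0.2,11.4,0],[4.2,0.25,13,0],[4.6,0.3,14.2,0],[4.85,0.3,14.9,0],[4.85,0.3,14.9,0],[4.85,0.3,14.9,0]]' 0; python3 -c "
from h import *
plan((.4265,-.3155,.042))"
```

```text
t: 18.65
eef_pos: [0.428, -0.3157, 0.0447]
tool_rot: [0.128, 0.561, 0.811, -0.102]
contact_force: [-1.2, 0.5, 0.0]
gripper_width: 0.5
grasp_force: 0.0
t 18.65 at [ 0.428  -0.3157  0.0447] q [-0.11  0.52  0.57  2.26 -0.07  0.23  0.8 ] toolz [ 0.094 -0.309 -0.946] toolx [-0.337  0.884 -0.323]
(0.4265, -0.3155, 0.042) -> cm [ 0.15 -0.12  0.24]
```

```bash
python3 -m jog '[[0.1,-0.1,0.15,0],[0.15,-0.1,0.25,0],[0.15,-0.1,0.25,0]]' 0; python3 -m jog '[[0,0,0,0],[0,0,0,0],[0,0,0,0],[0,0,0,0],[0,0,0,0],[0,0,0,0],[0,0,0,0],[0,0,0,0]]' 1 60; python3 -m jog '[[-0.3,0,-1,0],[-0.6,0,-2,0],[-0.95,0,-3,0],[-0.95,0,-3,0],[-0.95,0,-3,0]]'; python3 - <<'E'
from h import *
c=bot.read_camera("wrist"); cv2.imwrite("pics/wrist2.png",c["pixels"][...,::-1])
E
```

```text
t: 18.9
eef_pos: [0.4268, -0.3161, 0.0425]
tool_rot: [0.129, 0.562, 0.811, -0.102]
contact_force: [0.3, 0.6, -0.5]
gripper_width: 0.499
grasp_force: 0.0
t: 19.57
eef_pos: [0.4272, -0.3166, 0.0425]
tool_rot: [0.129, 0.562, 0.811, -0.102]
contact_force: [0.1, 1.7, 6.6]
gripper_width: 0.157
grasp_force: 58.5
t: 19.98
eef_pos: [0.4273, -0.3153, 0.0742]
tool_rot: [0.129, 0.562, 0.811, -0.101]
contact_force: [-0.1, -0.4, -2.1]
gripper_width: 0.155
grasp_force: 58.9
```

View pics/wrist2.png

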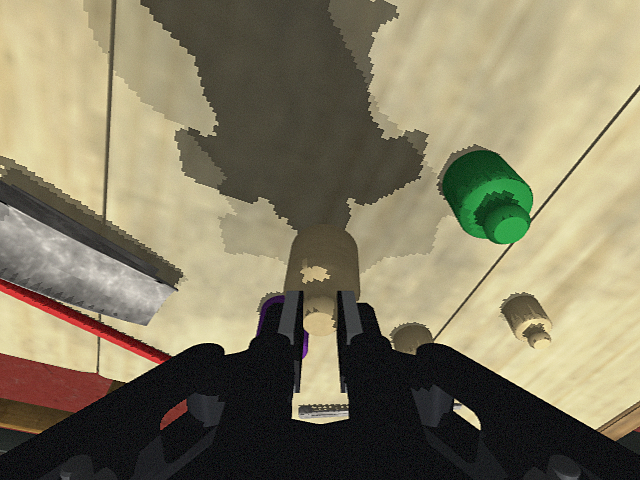

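The weight hangs in the grip at (320,265): the wrist force is −2 N and the fingers stopped at 0.157. Now carrying it to the pan.

```bash
python3 -c "
from h import *
plan((.4273,-.3153,.22),(.5675,.026,.22),(.5675,.026,.155),(.5675,.026,.135))"
```

```text
t 20.0333 at [ 0.4269 -0.3151  0.0736] q [-0.16  0.46  0.63  2.25 -0.04  0.3   0.79] toolz [ 0.095 -0.309 -0.946] toolx [-0.336  0.885 -0.323]
(0.4273, -0.3153, 0.22) -> cm [ -4.76  -0.26 -13.84]
(0.5675, 0.026, 0.22) -> cm [ 20.73  24.77 -23.08]
(0.5675, 0.026, 0.155) -> cm [ 22.83  24.9  -16.93]
(0.5675, 0.026, 0.135) -> cm [ 23.48  24.94 -15.03]
```

```bash
python3 -m jog '[[-1,0,-3,0],[-2,0,-6,0],[-3,0,-9,0],[-4,0,-11.5,0],[-4.7,0,-13.8,0],[-2.5,2,-14.5,0],[0,4.5,-15.5,0],[2.5,7,-16.5,0],[5,9.5,-17.5,0],[7.5,12,-18.5,0],[10,14.5,-19.5,0],[12.5,17,-20.5,0],[15,19.5,-21.5,0],[17.5,22,-22.3,0],[19.5,24,-23,0],[20.7,24.8,-23.1,0],[20.7,24.8,-23.1,0],[20.7,24.8,-23.1,0]]'; python3 - <<'E'
from h import *
plan((.5675,.026,.16),(.5675,.026,.145),(.5675,.026,.14),(.5675,.026,.135),(.5675,.026,.132))
c=bot.read_camera("scene");cv2.imwrite('pics/carry.png',cv2.resize(c['pixels'][150:330,210:370,::-1],None,fx=4,fy=3.3,interpolation=2))
w=cloud(c); px=c["pixels"].astype(int)
m=(np.hypot(w[...,0]-.5675,w[...,1]-.026)<.03)&(w[...,2]>.15)&(w[...,2]<.26)&(px[...,0]>px[...,2]+20); q=w[m]; print(len(q),q.mean(0) if len(q) else 0, q.min(0) if len(q) else 0)
E
```

```text
t: 21.53
eef_pos: [0.5673, 0.0257, 0.219]
tool_rot: [0.128, 0.561, 0.811, -0.103]
contact_force: [0.1, -1.5, -1.6]
gripper_width: 0.158
grasp_force: 59.3
t 21.5333 at [0.5673 0.0257 0.219 ] q [-0.91  0.37  0.72  1.92  0.11  0.92  0.06] toolz [ 0.093 -0.311 -0.946] toolx [-0.337  0.884 -0.324]
(0.5675, 0.026, 0.16) -> cm [1.93 0.17 5.57]
(0.5675, 0.026, 0.145) -> cm [2.41 0.2  6.99]
(0.5675, 0.026, 0.14) -> cm [2.58 0.21 7.46]
(0.5675, 0.026, 0.135) -> cm [2.74 0.23 7.94]
(0.5675, 0.026, 0.132) -> cm [2.84 0.23 8.22]
328 [0.56161401 0.03478591 0.20789892] [0.54246099 0.01262306 0.17672082]
```

View pics/carry.png

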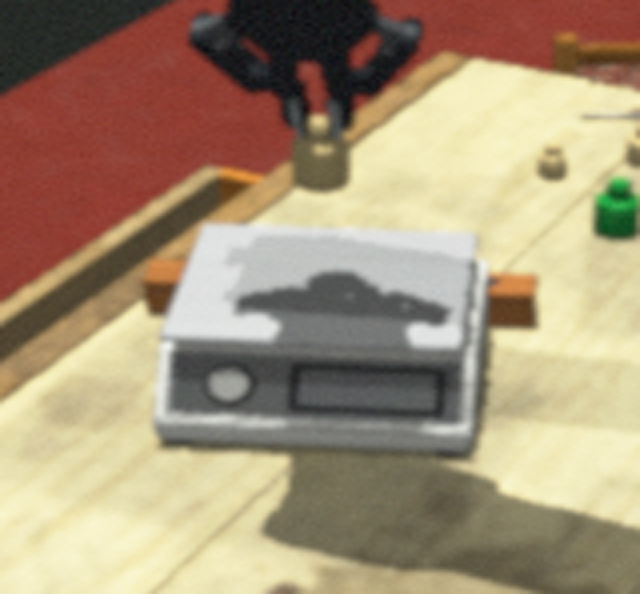

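The weight hangs upright at (320,160) over the pan, and the key at (228,383) is up. Lowering gently.

```bash
python3 -m jog '[[0.7,0.05,2,0],[1.4,0.1,4,0],[1.9,0.17,5.5,0],[2.2,0.2,6.3,0],[2.4,0.2,7,0],[2.5,0.2,7.3,0],[2.58,0.2,7.45,0],[2.62,0.2,7.6,0],[2.66,0.2,7.72,0],[2.7,0.2,7.84,0],[2.7,0.2,7.84,0],[2.7,0.2,7.84,0]]'; python3 -c "
from h import *
plan((.5675,.026,.135))"
```

```text
t: 22.58
eef_pos: [0.5684, 0.0261, 0.1372]
tool_rot: [0.129, 0.562, 0.811, -0.102]
contact_force: [0.8, 1.1, -1.7]
gripper_width: 0.16
grasp_force: 59.3
t 22.5833 at [0.5684 0.0261 0.1372] q [-0.86  0.49  0.66  1.99  0.05  0.75  0.07] toolz [ 0.095 -0.309 -0.946] toolx [-0.336  0.885 -0.323]
(0.5675, 0.026, 0.135) -> cm [ 0.09 -0.08  0.21]
```

```bash
python3 -m jog '[[0.04,0,0.1,0],[0.08,0,0.2,0],[0.1,0,0.28,0],[0.1,0,0.28,0],[0.1,0,0.28,0]]'; python3 -m jog '[[0,0,0,0],[0,0,0,0],[0,0,0,0],[0,0,0,0],[0,0,0,0],[0,0,0,0]]' 0.2; python3 -c "
from h import *
o,M=st();print(o['gripper_width'],o['contact_force'])
plan(o['eef_pos']+[0,0,.03],o['eef_pos']+[0,0,.15])"
```

```text
t: 23.0
eef_pos: [0.5684, 0.0261, 0.1342]
tool_rot: [0.129, 0.562, 0.811, -0.102]
contact_force: [-0.1, 0.4, 2.0]
gripper_width: 0.161
grasp_force: 59.6
t: 23.5
eef_pos: [0.568, 0.0259, 0.134]
tool_rot: [0.129, 0.562, 0.811, -0.102]
contact_force: [0.8, -0.3, 0.7]
gripper_width: 0.394
grasp_force: 0.0
0.3936810296639517 [ 0.76202719 -0.29117274  0.65479658]
t 23.5 at [0.568  0.0259 0.134 ] q [-0.85  0.49  0.66  1.99  0.05  0.74  0.07] toolz [ 0.094 -0.31  -0.946] toolx [-0.336  0.885 -0.323]
[0.5679709  0.02591874 0.16396654] -> cm [-0.97 -0.06 -2.84]
[0.5679709  0.02591874 0.28396654] -> cm [ -4.84  -0.31 -14.19]
```

Released. Retreating straight up, then checking.

```bash
python3 -m jog '[[-0.3,0,-0.9,0],[-0.65,0,-1.9,0],[-1,0,-3,0],[-2,-0.1,-6,0],[-3.2,-0.2,-9.5,0],[-4.8,-0.3,-14,0],[-6,-0.3,-17,0],[-4,-0.3,-20,0],[0,-0.3,-22,0],[4,-0.3,-22,0],[8,-0.3,-22,0],[12,-0.3,-22,0],[12,-0.3,-22,0]]'; python3 sc.py end; python3 - <<'E'
from h import *
c=bot.read_camera("scene");w=cloud(c)
cv2.imwrite('pics/end_s.png',cv2.resize(c['pixels'][170:330,210:420,::-1],None,fx=3.5,fy=3.5,interpolation=2))
c=bot.read_camera("top");w=cloud(c)
m=(np.hypot(w[...,0]-.568,w[...,1]-.026)<.035)&(w[...,2]>.13)&(w[...,2]<.16); q=w[m]; print("knob",len(q),q.mean(0).round(4),q.max(0).round(4)); m=(np.hypot(w[...,0]-.568,w[...,1]-.026)<.08)&(w[...,2]<.1)&(w[...,2]>.085); print("pan z",np.median(w[m][:,2]))
E
```

```text
t: 24.58
eef_pos: [0.5004, 0.2081, 0.3017]
tool_rot: [0.127, 0.557, 0.815, -0.101]
contact_force: [-0.6, 0.8, -0.4]
gripper_width: 0.399
grasp_force: 0.0
pan 4195 [0.5679 0.0268] [0.175  0.1532] 22.17
stop frame -0.08464178267636299 -0.002779476866137978
tcp stop -0.27350455746495267 [ 0.7 -1.2  1.7]
knob 64 [0.5689 0.0234 0.1395] [0.5838 0.0346 0.1474]
pan z 0.09203224799664089
```

View pics/end_s.png

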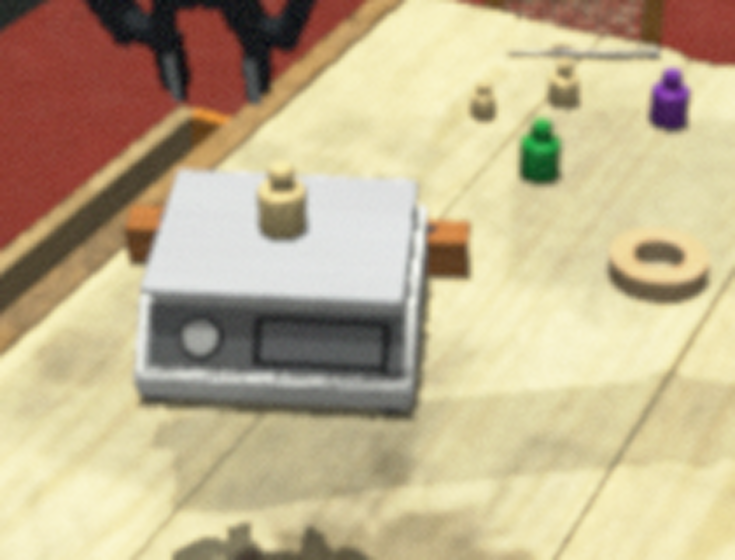

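The weight stands upright in the middle of the pan at (283,205), and the key at (200,338) is up. The scale is flush with the stop, the pan has sunk about 2.5 mm, and the gripper is clear.

```bash
python3 -c "
from station import bot
print(bot.hand_in())"
```

```text
the job is handed in; nothing more can be done
None
```

The job is handed in, with no verdict returned: the scale measured flush against the stop, its key was held fully down for over a second and is up again, and the large brass weight stands upright mid-pan with the gripper clear.

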